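# Free the capillary carrier from its spring bar

### The job

Take the forked tool from its white stand, set its fork over the steel spring bar on the grey bracket and, with the fork alone, push the blue collar sideways away from the carrier until the orange-topped carrier pops up free; the bar is delicate, so press gently, do not ram it against its end stop, do not touch it with the gripper and do not wrench the carrier. Put the tool back in its stand, then lift the carrier out and stand it upright in the steel tray. Leave the well plate, the bottle and the jar where they are.

Things in the scene. Friction and masses are not known exactly. Their poses are not given: they have to be found in the camera images.
- bracket: Fixed grey bracket, base plate 70 x 132 x 12 mm. Origin on the work surface under the middle of the carrier's socket; z up, +y along the spring bar from the carrier towards the spring barrel. Two aluminium lugs (30 mm wide in x, y = -17 to -9 and 9 to 17 mm, tops at z = 58 mm) and two low cheeks (tops at z = 40 mm) enclose the socket, 1 mm clear of the carrier on each side.
- bar_axis (a point): Where the fork goes in: on the axis of the 6 mm round steel bar, at x = 0, y = 36, z = 45 mm in the bracket's frame; axes as the bracket. Bare rod runs from y = 17 mm to the blue collar, a disc 22 mm in diameter, 5 mm thick, fixed on the rod, whose near face lies anywhere from 8 to 26 mm beyond this point along +y (it differs each time: find it by feel or sight).
- bar: The spring bar with its collar; origin on its axis over the bracket's origin, 45 mm up, moving with it; axes as the bracket. Its spring (barrel: y = 78 to 98 mm, 20 mm thick) pushes it along -y into the carrier. Pushing the collar along +y takes 3 N at first, 5.5 N at the end, plus up to 2 N of friction. The carrier comes free after 5 to 7 mm; at 8 mm is a rigid end stop. Over 14 N does damage.
- carrier_tab (a point): Centre of the orange tab (26 x 12 x 18 mm high) on top of the loose carrier (80 g; white block 26 mm in x, 16 mm in y, 42 mm high; axes as the bracket at first). The flat underside is 51 mm below. Held, this point is 69 mm above the work surface; freed, a lifter raises it 12 mm, the bar cannot catch it again, and it draws straight up against light friction (bar leaning on its side, 3 to 6 N).
- fork_handle (a point): Centre of the green handle (22 mm in x, 14 mm in y, 74 mm high) of the loose forked tool (60 g), upright, fork down, in the stand. Below is a flat steel blade, 20 mm in x, 6 mm thick in y, its tip 76 mm below this point. A slot 10 mm wide in x runs 18 mm up from the tip. In use the tool's y lies along the bar (either way round) and the tip about 10 mm below the bar's axis.
- stand_mouth (a point): Centre of the mouth of the pocket in the top of the fixed white stand (70 mm along x, 60 mm along y, 38 mm high). The pocket is 24 mm along x by 10 mm along y and 32 mm deep; in it the tool's handle centre is 44 mm above this point.
- tray: Fixed open steel tray, 140 x 140 mm, 22 mm high, wall and floor 3 mm; origin under its centre on the work surface.
- wellplate: Clear well plate, 85 x 127 x 14 mm, loose; origin at the centre of its underside. Leave it alone.
- reagent: Small reagent bottle with blue cap, 48 mm in diameter, 85 mm high, loose; origin at the centre of its underside. Leave it alone.
- samplejar: Sample jar with red cap, 52 mm in diameter, 60 mm high, loose; origin at the centre of its underside. Leave it alone.
Mind the look-alikes: they are no part of the job. What is meant by the part that bears stand_mouth is not brown, and is the smaller of those in its own colour.

How it is judged:
By the outcome, as a careful person would: the job done as asked, in the order asked, and still so for the second after the job is handed in, with the robot touching nothing.
It also fails if it takes over 70 s, if anything falls off the work surface, if the arm or the gripper's body presses on something with over 40 N, if the wrist force passes 120 N, or if a joint passes its speed limit or range.

### The arm

A 6-joint arm with a two-finger parallel gripper is mounted at the origin on the work surface. World frame = base frame: x ahead of the robot, y to its left, z up, the work surface at z = 0. Lengths are in m, angles in rad, forces in N, time in s.
With the tool pointing down it reaches from about 0.3 to 0.75 m from the base axis. Payload 8.5 kg.
Tool frame: the origin (TCP) lies at the very end of the fingers, on their centre line; the grasp point (between the pads) lies 19 mm behind it (manip.pinch_z is the distance from the TCP to the grasp point, in m); z points along the fingers, y is the line along which they close (so a half turn about z gives the same grasp; the last joint's range is limited). The gripper opens to 85 mm and grips with 20 to 120 N. Pads are 22 mm wide; open, the fingers measure 114 mm over their backs; the gripper's body (76 mm by 85 mm) begins 54 mm behind the grasp point. The pads swing forward as they close: fully open they stand 13 mm farther back than shut.
Start: joints at [-1.41, 0.381, 1.297, -0, 1.464, -0.215], TCP at [0.202, -0.512, 0.231] pointing down, gripper open.
Joint ranges: [-3.11, 3.11], [-0.89, 2.33], [0.22, 2.48], [-1.42, 4.56], [0.17, 2.85], [-2.88, 2.88]. Speed limits (rad/s): [2.39, 2.39, 3.14, 3.14, 3.14, 3.14].

### API

Orientations are given as a 3x3 rotation matrix whose columns are the frame's x, y, z axes.
In Python, from cell import manip gives the robot as it stands.
- The arm moves only by the tool carry_out, never from a script. Its argument "moves" is a list of rows, each a list of 4 numbers: the shift along the tool's x, y, z in mm, then the turn about the tool's z in rad. In form: [[x, y, z, roll], ...]. A call has 1 to 8 rows; each row is the pose to reach, as a shift and turn from the pose commanded when the call began, along the tool's axes at that moment; what a row does not reach only later rows make up. A row lasts 1/10 s, in which the tool goes at most 50 mm and 8.59 degrees, less where a joint would pass 70% of its speed; a pose out of reach is approached as far as the arm can. A call with a gripper value outside its range is refused whole. "gripper" is the gripper command: -1 is shut, 1 is fully open, values between are in proportion, set as the call begins (left out, the last holds). The fingers move at their own pace and stop on an object; "squeeze" is the grip in N (left out, the last holds). Time passes only in rows, so rows that repeat a pose let the fingers close. It gives the time, the measured TCP pose, the force, the opening and the grip force at its end, in the units of the state.
- manip.observe(): the state, without advancing time (a new reading comes with each control period).
- manip.get_image(name): name is "side" or "top" or "wrist"; returns (picture, depth): 480x640x3 uint8, blue, green, red; 480x640 float32, m along the optical axis (not along the pixel's ray), 0 where there is no reading.
- manip.get_calibration(name): a dict with "mtx" (3x3 intrinsics, pixels), "position" and "attitude" of the camera in the world; the wrist camera has in their place "mount" (4x4, takes a point from camera to tool coordinates, whose origin is the TCP and whose axes are the flange's). Camera axes: x right, y up, looking along -z (the intrinsics and any distortion apply to the point x, -y, -z); pixel columns grow to the right and rows downward; lengths in m; the calibration is good to about 2 mm. The wrist camera is an equidistant fisheye: a pixel r from the principal point sees the ray r / f radians off the axis. A picture is of the moment at which its call begins: read the wrist's pose just before it. get_calibration takes no time and is no camera call.
- manip.hand_in(): hands the job in; it is judged then, once.
The state is a dict: "t": time; "joints": joint angles; "qd": joint speeds; "tau": joint torques, N m; "position": TCP position; "eef_rot": TCP orientation; "ft_force": force on the tool from outside, world axes, zero at the start; "wrist_torque": the same for the moment, N m; "finger_gap": finger opening in m; "gripper_force": force on a finger pad.
Only numpy, scipy, OpenCV 4.12 (cv2) and the standard library are available. Lean on these libraries where they do the work, as an engineer would, in place of code of your own. Each camera call takes 0.05 s, during which the arm holds its last target. There are 200 camera calls.

## Working session

There is one attempt and no reset: what is moved stays moved. The work goes in short steps, Python scripts to look and compute and a tool call to move; the robot and the scene stay as the last step left them, time stands still between calls to the robot, and variables do not carry over. Pictures are saved under pics/ and viewed, at most 10 in all, crops included, and the job is handed in when it is done.

Besides the shell and the picture viewer there is one more tool, called after "Call:" by a JSON object that holds its "op" and its "data". carry_out: Moves the arm, as the interface text tells. Its arguments: {"type":"object","properties":{"moves":{"type":"array"},"gripper":{"type":"number"},"squeeze":{"type":"number"}},"required":["moves"]}

```bash
ls; mkdir -p pics; cat > h.py <<'E'
import numpy as np, cv2
from cell import manip
def cal(n):
    c=manip.get_calibration(n); return c
def world(n,depth,u,v,c=None,st=None):
    c=c or cal(n); K=np.array(c["mtx"]); u=np.asarray(u,float);v=np.asarray(v,float)
    d=depth[v.astype(int),u.astype(int)]
    x=(u-K[0,2])/K[0,0]*d; y=(v-K[1,2])/K[1,1]*d
    P=np.stack([x,-y,-d],-1)
    return P@np.array(c["attitude"]).T+np.array(c["position"])
E
python3 - <<'E'
from h import *
for n in("top","side"):
    im,d=manip.get_image(n); cv2.imwrite(f"pics/{n}0.png",im); np.save(f"pics/{n}0.npy",d)
    print({k:np.round(v,3).tolist() if not isinstance(v,str) else v for k,v in cal(n).items()})
print(cal("wrist")); print(manip.observe())
E
```

```text
pics
{'mtx': [[519.909, 0.0, 319.694], [0.0, 519.909, 239.799], [0.0, 0.0, 1.0]], 'position': [0.524, 0.046, 1.123], 'attitude': [[-0.026, 0.995, -0.092], [-1.0, -0.026, 0.0], [-0.002, 0.092, 0.996]]}
{'mtx': [[484.131, 0.0, 328.366], [0.0, 484.131, 241.182], [0.0, 0.0, 1.0]], 'position': [0.444, 0.656, 0.856], 'attitude': [[-0.966, 0.21, -0.148], [-0.257, -0.759, 0.599], [0.013, 0.617, 0.787]]}
{'mtx': array([[371.64829954,   0.        , 316.68125122],
       [  0.        , 371.64829954, 248.09193441],
       [  0.        ,   0.        ,   1.        ]]), 'mount': array([[-6.76801347e-05,  9.65323049e-01,  2.61058245e-01,
         6.64564956e-02],
       [ 9.99999902e-01, -4.86621537e-05,  4.39192513e-04,
         4.92756328e-04],
       [ 4.36666312e-04,  2.61058249e-01, -9.65322951e-01,
        -1.41754850e-01],
       [ 0.00000000e+00,  0.00000000e+00,  0.00000000e+00,
         1.00000000e+00]])}
{'t': 0.1, 'joints': array([-1.41033297e+00,  3.81123776e-01,  1.29815912e+00, -8.49102915e-06,
        1.46358522e+00, -2.15279724e-01]), 'qd': array([ 0.00027114, -0.00086912, -0.00218951,  0.00123496,  0.00018443,
       -0.00145685]), 'tau': array([ 4.17670584e-03, -4.49216080e+01, -2.31658369e+01, -1.67831595e-04,
        3.63126026e-03,  1.39448406e-05]), 'position': array([ 0.20179409, -0.51136638,  0.23078484]), 'eef_rot': array([[ 9.30234886e-01,  3.66964592e-01, -2.12122176e-04],
       [ 3.66964558e-01, -9.30234073e-01,  1.25773147e-03],
       [ 2.64219639e-04, -1.24782701e-03, -9.99999187e-01]]), 'ft_force': array([ 0.25628547, -0.39696691,  0.77160066]), 'wrist_torque': array([ 0.00174331,  0.04494952, -0.01623231]), 'gripper_force': 0.0, 'finger_gap': 0.08539528663006307}
```

View pics/top0.png

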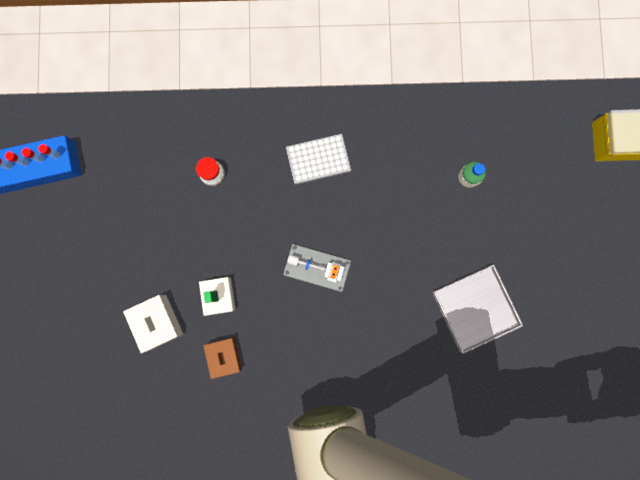

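View pics/side0.png

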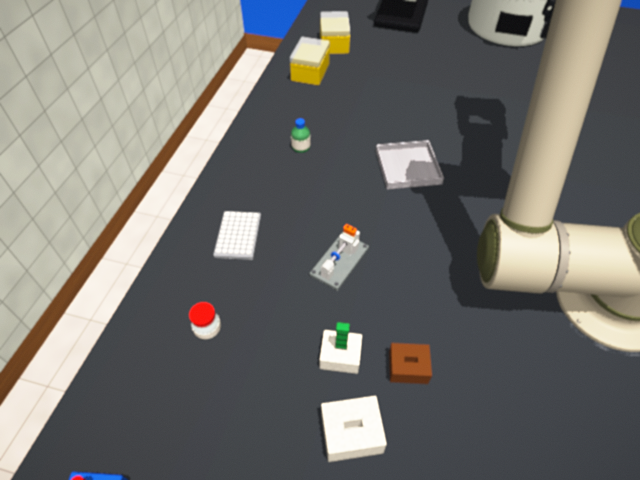

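The top view shows the fork (green, 210,297) in the small white stand, the bracket (317,268) with the orange tab at (335,271), the blue collar at (308,264) and the tray (478,309). The larger white stand and the brown one are the look-alikes.

```bash
cat > m.py <<'E'
from h import *
def cloud(n):
    im=cv2.imread(f"pics/{n}0.png"); d=np.load(f"pics/{n}0.npy"); v,u=np.mgrid[0:480,0:640]
    return im,world(n,d,u,v)
def rect(P,m):
    q=P[m]; r=cv2.minAreaRect((q[:,:2]*1000).astype(np.float32)); return np.round(r[0],1),np.round(r[1],1),round(r[2],1),'z',np.round(np.median(q[:,2])*1000,1),len(q)
for n,boxes in(("top",dict(st=(190,265,245,325),br=(275,235,360,300),tr=(425,255,530,360))),("side",dict(st=(310,310,370,380),br=(300,215,375,295),tr=(365,130,450,195)))):
    im,P=cloud(n); hsv=cv2.cvtColor(im,cv2.COLOR_BGR2HSV); H,S,V=cv2.split(hsv); Z=P[...,2]
    def box(k):
        a,b,c,d=boxes[k]; m=np.zeros(H.shape,bool); m[b:d,a:c]=1; return m
    print(n)
    print("standtop",rect(P,box("st")&(abs(Z-.038)<.006)&(S<60)&(V>120)))
    g=box("st")&(H>45)&(H<80)&(S>120); print("green",rect(P,g),np.percentile(Z[g],[5,50,98])); print("greentop",rect(P,g&(Z>np.percentile(Z[g],98)-.008)))
    o=box("br")&(H<18)&(S>150); print("orange",rect(P,o),np.percentile(Z[o],[5,50,98])); print('otop',rect(P,o&(Z>.070)))
    print("baseplate",rect(P,box("br")&(abs(Z-.012)<.007)&(V>70)))
    b=box("br")&(H>100)&(H<130)&(S>150)&(V>60); print("blue",rect(P,b))
    hi=box("br")&(abs(Z-.054)<.006)&(S<60)&(V>120);print("white50+",rect(P,hi))
    print("tray",rect(P,box("tr")&(Z>.015)&(Z<.03)))
E
python3 m.py
```

```text
top
standtop (array([513.4, 265.9]), array([70.1, 61.1]), 7.3, 'z', np.float64(38.3), 825)
green (array([512.8, 264.5]), array([18.5, 13.2]), 6.8, 'z', np.float64(115.7), 120) [0.06467876 0.11571239 0.11983196]
greentop (array([512.8, 264.8]), array([18.5, 12.7]), 6.8, 'z', np.float64(117.5), 68)
orange (array([556.1,  18.6]), array([ 9.9, 24.2]), 72.2, 'z', np.float64(79.0), 48) [0.07653443 0.07903343 0.08180518]
otop (array([556.1,  18.6]), array([ 9.9, 24.2]), 72.2, 'z', np.float64(79.0), 48)
baseplate (array([572.6,  49.8]), array([173.7, 130.1]), 89.5, 'z', np.float64(12.3), 1572)
blue (array([573.4,  72.5]), array([ 4.2, 17.3]), 77.2, 'z', np.float64(54.3), 20)
white50+ (array([569.2,  57.7]), array([114.7,  29.8]), 72.5, 'z', np.float64(55.7), 230)
tray (array([ 472.3, -282.3]), array([141.2, 142. ]), 22.5, 'z', np.float64(21.5), 535)
side
standtop (array([512.5, 266.2]), array([70. , 62.1]), 7.9, 'z', np.float64(38.8), 992)
green (array([478.4, 423.1]), array([ 26.1, 469.4]), 11.6, 'z', np.float64(100.8), 289) [0.00283582 0.10084307 0.12062194]
greentop (array([484.1, 458.5]), array([ 21.8, 401.9]), 8.4, 'z', np.float64(118.4), 107)
orange (array([563.4, -13.6]), array([29.9, 90.8]), 9.0, 'z', np.float64(76.8), 108) [-0.00011929  0.07683113  0.08125407]
otop (array([555.4,  20.4]), array([13. , 25.3]), 68.2, 'z', np.float64(78.2), 82)
baseplate (array([582.2,  27.5]), array([156. , 207.6]), 18.0, 'z', np.float64(12.5), 1156)
blue (array([572.5,  75.1]), array([ 6.9, 19.1]), 64.2, 'z', np.float64(53.7), 29)
white50+ (array([567.8,  58.9]), array([116.5,  30.2]), 73.6, 'z', np.float64(54.4), 219)
tray (array([ 471.6, -282. ]), array([142. , 147.5]), 22.5, 'z', np.float64(20.2), 468)
```

Call:
{"op": "carry_out", "data": {"moves": [[287, -304, 0, 0.126], [287, -304, 0, 0.253], [287, -304, 0, 0.253], [287, -304, 0, 0.253], [287, -304, 0, 0.253], [287, -304, 0, 0.253], [287, -304, 0, 0.253], [287, -304, 0, 0.253]], "gripper": 0.0, "squeeze": 60}}

```text
t: 0.9
position: [0.3506, -0.1383, 0.2313]
eef_rot: [[0.993, 0.122, 0.0], [0.122, -0.993, 0.0], [0.0, -0.0, -1.0]]
ft_force: [-0.4, -0.5, -0.3]
finger_gap: 0.0427
gripper_force: 0.0
```

Call:
{"op": "carry_out", "data": {"moves": [[190, -345, 0, 0], [190, -345, 0, 0], [190, -345, 0, 0], [190, -345, 0, 0], [190, -345, 0, 0], [190, -345, 0, 0], [190, -345, 0, 0], [190, -345, 0, 0]]}}

```text
t: 1.7
position: [0.497, 0.228, 0.2309]
eef_rot: [[0.992, 0.123, -0.001], [0.123, -0.992, -0.0], [-0.001, 0.0, -1.0]]
ft_force: [0.7, -1.6, 0.1]
finger_gap: 0.0424
gripper_force: 0.0
```

```bash
cat >> h.py <<'E'
def wcloud(name=None):
    """world cloud from the wrist fisheye (depth along optical axis)"""
    s=manip.observe(); im,d=manip.get_image("wrist"); c=cal("wrist"); K=c["mtx"]; M=c["mount"]
    v,u=np.mgrid[0:480,0:640]; x=(u-K[0,2])/K[0,0]; y=(v-K[1,2])/K[1,1]; r=np.hypot(x,y)
    k=np.tan(np.minimum(r,1.5))/np.maximum(r,1e-9)
    P=np.stack([x*k*d,-y*k*d,-d],-1)@M[:3,:3].T+M[:3,3]
    T=P.copy(); W=P@s["eef_rot"].T+s["position"]; W[d==0]=np.nan
    if name: cv2.imwrite(f"pics/{name}.png",im); np.savez(f"pics/{name}.npz",W=W,T=T,d=d)
    return im,W,T,s
def rect(P,m):
    q=P[m]
    if len(q)<4: return None
    r=cv2.minAreaRect((q[:,:2]*1000).astype(np.float32)); return np.round(r[0],1),np.round(r[1],1),round(r[2],1),'z',np.round(np.median(q[:,2])*1000,1),len(q)
E
python3 - <<'E'
from h import *
im,W,T,s=wcloud("w1"); print(s["position"])
H,S,V=cv2.split(cv2.cvtColor(im,cv2.COLOR_BGR2HSV)); Z=W[...,2]
g=(H>45)&(H<80)&(S>120); print(rect(W,g&(Z>.11)&(Z<.13)))
st=(abs(Z-.038)<.006)&(S<60)&(V>120)&(abs(W[...,0]-.513)<.05)&(abs(W[...,1]-.265)<.05); print(rect(W,st))
E
```

```text
[0.49703986 0.22795272 0.23093299]
(array([514. , 265.1]), array([20.8, 13. ]), 6.9, 'z', np.float64(117.0), 551)
(array([513.2, 266. ]), array([70.2, 59.9]), 7.9, 'z', np.float64(37.2), 3844)
```

View pics/w1.png

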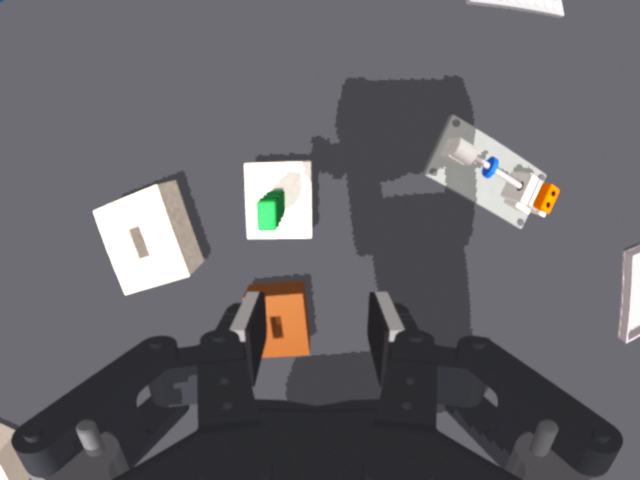

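The wrist view shows the handle (268,210) in the small stand and the bracket, rod and collar (490,167). The measured handle position agrees with the top view.

Call:
{"op": "carry_out", "data": {"moves": [[21, -35, 0, 0], [21, -35, 0, 0], [21, -35, 45, 0], [21, -35, 90, 0], [21, -35, 135, 0], [21, -35, 160, 0], [21, -35, 168, 0], [21, -35, 168, 0]]}}

```text
t: 2.55
position: [0.5132, 0.2623, 0.063]
eef_rot: [[0.993, 0.122, -0.001], [0.122, -0.993, -0.0], [-0.002, 0.0, -1.0]]
ft_force: [-0.1, 0.4, 0.4]
finger_gap: 0.0427
gripper_force: 0.0
```

Call:
{"op": "carry_out", "data": {"moves": [[0, 0, 0, 0], [0, 0, 0, 0], [0, 0, 0, 0], [0, 0, 0, 0], [0, 0, 0, 0], [0, 0, 0, 0], [0, 0, 0, 0], [0, 0, 0, 0]], "gripper": -1, "squeeze": 80}}

```text
t: 3.35
position: [0.5141, 0.2635, 0.065]
eef_rot: [[0.992, 0.123, 0.003], [0.123, -0.992, 0.002], [0.003, -0.001, -1.0]]
ft_force: [-0.8, 3.3, 6.9]
finger_gap: 0.0132
gripper_force: 78.1
```

Call:
{"op": "carry_out", "data": {"moves": [[0, 0, -10, 0], [0, 0, -25, 0], [0, 0, -45, 0], [0, 0, -75, 0], [0, 0, -110, 0], [0, 0, -110, 0]]}}

```text
t: 3.95
position: [0.5152, 0.2629, 0.1787]
eef_rot: [[0.992, 0.123, 0.009], [0.123, -0.992, 0.002], [0.009, -0.001, -1.0]]
ft_force: [-0.9, 0.0, -0.8]
finger_gap: 0.0133
gripper_force: 78.4
```

```bash
python3 - <<'E'
from h import *
im,W,T,s=wcloud("w2"); print(s["position"],s["ft_force"],s["finger_gap"])
H,S,V=cv2.split(cv2.cvtColor(im,cv2.COLOR_BGR2HSV)); Z=W[...,2]
g=(H>45)&(H<80)&(S>120)&(abs(T[...,0])<.04)&(abs(T[...,1])<.03); print("handle in tool",np.percentile(T[g],[3,50,97],axis=0).round(4))
top=g&(T[...,2]<np.nanpercentile(T[...,2][g],10)+.004); print(rect(T,top))
near=(abs(W[...,0]-.57)<.07)&(abs(W[...,1]-.05)<.08)
print("blue",rect(W,near&(H>100)&(H<130)&(S>150)&(V>60)))
o=near&(H<18)&(S>150);print("orange",rect(W,o&(Z>.06)))
print("white",rect(W,near&(abs(Z-.055)<.006)&(S<60)&(V>120)))
E
```

```text
[0.51515122 0.26291267 0.17873105] [-0.88363055  0.03383956 -0.80126654] 0.01334217265822706
handle in tool [[-0.0051 -0.0061 -0.0529]
 [ 0.01    0.0003 -0.0466]
 [ 0.011   0.0066  0.01  ]]
(array([2. , 0.5]), array([18.8, 13.9]), 0.2, 'z', np.float64(-51.9), 2466)
blue (array([573.8,  73.6]), array([ 5.7, 19.9]), 72.5, 'z', np.float64(50.7), 227)
orange (array([556.8,  19.5]), array([14.5, 26.1]), 70.7, 'z', np.float64(75.2), 573)
white (array([568.6,  57.5]), array([116.3,  30.2]), 73.4, 'z', np.float64(54.5), 909)
```

View pics/w2.png

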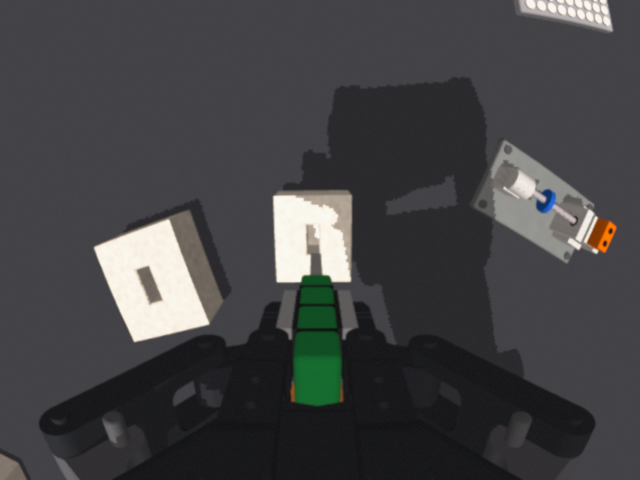

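Call:
{"op": "carry_out", "data": {"moves": [[28, 209, 0, 0.1], [28, 209, 0, 0.2], [28, 209, 0, 0.3], [28, 209, 0, 0.427], [28, 209, 0, 0.427], [28, 209, 20, 0.427], [28, 209, 20, 0.427], [28, 209, 20, 0.427]]}}

```text
t: 4.8
position: [0.5663, 0.0592, 0.1531]
eef_rot: [[0.954, -0.298, -0.002], [-0.298, -0.954, 0.0], [-0.002, 0.0, -1.0]]
ft_force: [-0.6, -0.6, -0.3]
finger_gap: 0.0133
gripper_force: 78.5
```

```bash
cat > b.py <<'E'
from h import *
import sys
im,W,T,s=wcloud(sys.argv[1]); print(s["position"].round(4),s["ft_force"].round(2)); R=s["eef_rot"]; print(R.round(4).tolist())
H,S,V=cv2.split(cv2.cvtColor(im,cv2.COLOR_BGR2HSV)); Z=W[...,2]
near=(abs(W[...,0]-.57)<.08)&(abs(W[...,1]-.05)<.09)
b=near&(H>100)&(H<130)&(S>150)&(V>60); print("blue",rect(W,b))
o=near&(H<18)&(S>150);print("orange",rect(W,o&(Z>.06)))
print("white",rect(W,near&(abs(Z-.055)<.006)&(S<60)&(V>120)))
n=near&(abs(Z-.012)<.006)&(V>60); print("plate",rect(W,n))
print("bluepx",np.argwhere(b).mean(0),"tip at T->W",(R@np.array([0,0,.0595])+s["position"]).round(4))
E
python3 b.py w3
```

```text
[0.5663 0.0592 0.1531] [-0.56 -0.61 -0.3 ]
[[0.9544, -0.2984, -0.0017], [-0.2984, -0.9544, 0.0], [-0.0016, 0.0005, -1.0]]
blue (array([575.2,  71.8]), array([ 4.3, 17.9]), 72.6, 'z', np.float64(53.2), 153)
orange (array([557.5,  19.2]), array([11.8, 26.4]), 72.4, 'z', np.float64(77.4), 823)
white (array([570. ,  57.2]), array([115.4,  30.4]), 72.0, 'z', np.float64(56.3), 1991)
plate (array([568. ,  54.2]), array([132.4,  70.8]), 72.4, 'z', np.float64(11.2), 9148)
bluepx [240.60784314 294.80392157] tip at T->W [0.5662 0.0592 0.0936]
```

View pics/w3.png

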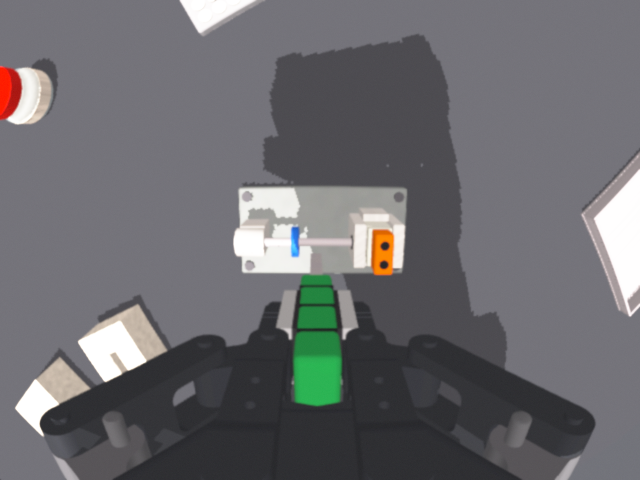

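Call:
{"op": "carry_out", "data": {"moves": [[4, 0, 0, 0], [4, 0, 15, 0], [4, 0, 30, 0], [4, 0, 30, 0], [4, 0, 30, 0]]}}

```text
t: 5.35
position: [0.571, 0.0577, 0.124]
eef_rot: [[0.954, -0.299, 0.001], [-0.299, -0.954, -0.0], [0.001, -0.0, -1.0]]
ft_force: [0.6, -0.8, 0.1]
finger_gap: 0.0132
gripper_force: 78.5
```

```bash
python3 b.py w4; python3 - <<'E'
from h import *
z=np.load("pics/w4.npz"); im=cv2.imread("pics/w4.png"); T=z["T"];W=z["W"]; H,S,V=cv2.split(cv2.cvtColor(im,cv2.COLOR_BGR2HSV))
ok=(z["d"]>0)
bl=ok&(S<60)&(abs(T[...,1])<.006)&(T[...,2]>.021)&(T[...,2]<.062)&(T[...,0]<.02)&(T[...,0]>-.01)
print("blade",bl.sum(),np.percentile(T[bl],[5,50,95],axis=0).round(4))
# rod: bare, world z 40..50, between collar and lug
rod=ok&(S<60)&(W[...,2]>.040)&(W[...,2]<.051)&(T[...,1]>.006)&(T[...,1]<.018)&(abs(T[...,0])<.02)
print("rod",rod.sum(),np.percentile(T[rod],[5,25,50,75,95],axis=0).round(4))
cv2.imwrite("pics/w4c.png",cv2.resize(im[190:350,220:430],None,fx=3.5,fy=3.5))
E
```

```text
[0.571  0.0577 0.124 ] [ 0.61 -0.85  0.11]
[[0.9543, -0.299, 0.0007], [-0.299, -0.9543, -0.0001], [0.0007, -0.0001, -1.0]]
blue (array([575.5,  72. ]), array([ 3.9, 18.6]), 72.9, 'z', np.float64(53.5), 213)
orange (array([557.4,  19.2]), array([11.8, 26.9]), 74.0, 'z', np.float64(76.9), 688)
white (array([569.3,  57.1]), array([115.1,  30.5]), 73.0, 'z', np.float64(56.3), 2567)
plate (array([568.9,  53.8]), array([131.8,  69.7]), 72.6, 'z', np.float64(11.2), 10199)
bluepx [260.36619718 292.02347418] tip at T->W [0.571  0.0577 0.0645]
blade 267 [[ 0.0089 -0.0034  0.0242]
 [ 0.0093 -0.0004  0.0399]
 [ 0.0097  0.0022  0.0574]]
rod 173 [[-0.0036  0.0067  0.0761]
 [-0.0021  0.0088  0.0766]
 [-0.0007  0.0119  0.0773]
 [ 0.0004  0.015   0.0779]
 [ 0.0011  0.0174  0.0792]]
```

View pics/w4c.png

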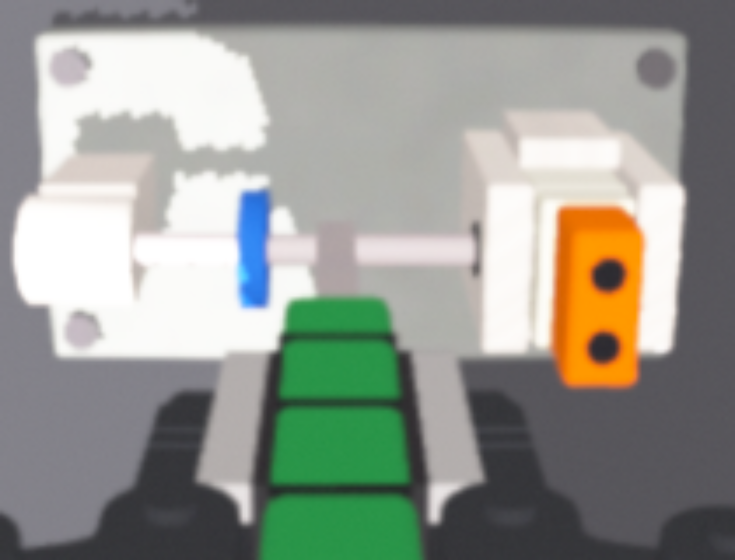

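The close crop shows the blade directly over the bare rod, between the collar and the lug. The blade centre and the rod axis both lie at x = -0.7 mm in the tool frame, so they are aligned. I'll lower it gently.

Call:
{"op": "carry_out", "data": {"moves": [[0, 0, 5, 0], [0, 0, 10, 0], [0, 0, 13, 0], [0, 0, 16, 0], [0, 0, 18, 0], [0, 0, 20, 0], [0, 0, 20, 0]]}}

```text
t: 6.1
position: [0.5705, 0.0575, 0.103]
eef_rot: [[0.954, -0.3, -0.0], [-0.3, -0.954, 0.0], [-0.0, 0.0, -1.0]]
ft_force: [-0.5, 0.7, 0.3]
finger_gap: 0.0129
gripper_force: 78.5
```

Call:
{"op": "carry_out", "data": {"moves": [[0, 0, 3, 0], [0, 0, 6, 0], [0, 0, 9, 0], [0, 0, 9, 0]]}}

```text
t: 6.5
position: [0.5704, 0.0575, 0.0938]
eef_rot: [[0.954, -0.3, -0.001], [-0.3, -0.954, 0.0], [-0.001, 0.0, -1.0]]
ft_force: [0.7, 0.1, 0.0]
finger_gap: 0.013
gripper_force: 78.5
```

```bash
python3 b.py w5; python3 - <<'E'
from h import *
z=np.load("pics/w5.npz"); im=cv2.imread("pics/w5.png"); T=z["T"]; H,S,V=cv2.split(cv2.cvtColor(im,cv2.COLOR_BGR2HSV))
b=(z["d"]>0)&(H>100)&(H<130)&(S>150)&(V>60)&(abs(T[...,0])<.02)&(abs(T[...,1])<.04)
print("collar y in T",np.percentile(T[b],[3,50,97],axis=0).round(4))
E
```

```text
[0.5704 0.0575 0.0938] [0.69 0.12 0.05]
[[0.9541, -0.2996, -0.0009], [-0.2996, -0.9541, 0.0001], [-0.0009, 0.0002, -1.0]]
blue (array([577.3,  71.4]), array([ 4.6, 15.1]), 72.1, 'z', np.float64(53.6), 283)
orange (array([557.7,  19.1]), array([12.2, 26.6]), 74.0, 'z', np.float64(76.4), 908)
white (array([570. ,  56.8]), array([115.7,  30.4]), 72.2, 'z', np.float64(56.2), 3269)
plate (array([568.7,  53.8]), array([132.8,  69.7]), 72.5, 'z', np.float64(11.3), 11803)
bluepx [273.46289753 287.67844523] tip at T->W [0.5703 0.0575 0.0343]
collar y in T [[-0.0045 -0.0175  0.038 ]
 [ 0.004  -0.0151  0.0402]
 [ 0.0096 -0.0131  0.0473]]
```

Call:
{"op": "carry_out", "data": {"moves": [[0, -2, 0, 0], [0, -4, 0, 0], [0, -6, 0, 0], [0, -7, 0, 0], [0, -8, 0, 0], [0, -8, 0, 0]]}}

```text
t: 7.15
position: [0.573, 0.0653, 0.0943]
eef_rot: [[0.954, -0.299, 0.0], [-0.299, -0.954, 0.0], [0.0, -0.0, -1.0]]
ft_force: [-0.9, -0.4, -0.8]
finger_gap: 0.013
gripper_force: 78.5
```

Call:
{"op": "carry_out", "data": {"moves": [[0, -0.5, 0, 0], [0, -1, 0, 0], [0, -1.5, 0, 0], [0, -2, 0, 0], [0, -2, 0, 0]]}}

```text
t: 7.65
position: [0.5735, 0.0667, 0.0943]
eef_rot: [[0.954, -0.3, -0.0], [-0.3, -0.954, -0.001], [-0.0, 0.001, -1.0]]
ft_force: [-0.9, -2.6, -0.7]
finger_gap: 0.0131
gripper_force: 78.6
```

Call:
{"op": "carry_out", "data": {"moves": [[0, -0.5, 0, 0], [0, -1, 0, 0], [0, -1.5, 0, 0], [0, -2, 0, 0], [0, -2.5, 0, 0], [0, -3, 0, 0], [0, -3, 0, 0]]}}

```text
t: 8.35
position: [0.5744, 0.0696, 0.0943]
eef_rot: [[0.954, -0.299, -0.0], [-0.299, -0.954, -0.001], [-0.0, 0.001, -1.0]]
ft_force: [-1.5, -4.7, -0.6]
finger_gap: 0.0131
gripper_force: 78.7
```

Call:
{"op": "carry_out", "data": {"moves": [[0, -0.4, 0, 0], [0, -0.8, 0, 0], [0, -1.2, 0, 0], [0, -1.6, 0, 0], [0, -2, 0, 0], [0, -2, 0, 0]]}}

```text
t: 8.95
position: [0.575, 0.0714, 0.0943]
eef_rot: [[0.954, -0.3, -0.0], [-0.3, -0.954, -0.001], [-0.0, 0.001, -1.0]]
ft_force: [-1.5, -4.5, -0.0]
finger_gap: 0.0129
gripper_force: 78.7
```

```bash
cat > c.py <<'E'
from h import *
import sys
im,W,T,s=wcloud(sys.argv[1]); H,S,V=cv2.split(cv2.cvtColor(im,cv2.COLOR_BGR2HSV)); ok=~np.isnan(W[...,0])
b=ok&(H>100)&(H<130)&(S>150)&(V>60)&(abs(T[...,0])<.02)&(abs(T[...,1])<.04)
print("collar y",np.percentile(T[b],[3,50,97],axis=0).round(4)[:,1])
p=s["position"]*1000; ey=np.array([.302,.953]); print("TCP t",(p[:2]@ey-186.6).round(2),"collar t",np.percentile(W[b][:,:2]*1000@ey-186.6,[3,50,97]).round(1),s["ft_force"].round(1))
o=ok&(H<18)&(S>150)&(abs(W[...,0]-.557)<.03)&(abs(W[...,1]-.019)<.03); print("orange z",np.percentile(W[o][:,2],[50,95]).round(4), rect(W,o))
E
python3 c.py w6
```

```text
collar y [-0.0078 -0.0061 -0.0041]
TCP t 55.12 collar t [59.2 61.2 62.9] [-1.5 -4.5 -0. ]
orange z [0.0762 0.0787] (array([558. ,  20.5]), array([12.2, 26.7]), 74.1, 'z', np.float64(76.2), 939)
```

Call:
{"op": "carry_out", "data": {"moves": [[0, -0.25, 0, 0], [0, -0.5, 0, 0], [0, -0.75, 0, 0], [0, -1, 0, 0], [0, -1, 0, 0]]}}

```text
t: 9.5
position: [0.5753, 0.0723, 0.0943]
eef_rot: [[0.954, -0.3, -0.0], [-0.3, -0.954, -0.001], [-0.0, 0.001, -1.0]]
ft_force: [-1.9, -5.7, 0.5]
finger_gap: 0.0133
gripper_force: 78.8
```

```bash
python3 c.py w7
```

```text
collar y [-0.0078 -0.0061 -0.0041]
TCP t 56.04 collar t [60.1 62.1 63.8] [-1.9 -5.7  0.5]
orange z [0.0762 0.079 ] (array([558.2,  20.4]), array([12. , 26.3]), 72.7, 'z', np.float64(76.2), 945)
```

Call:
{"op": "carry_out", "data": {"moves": [[0, -0.2, 0, 0], [0, -0.4, 0, 0], [0, -0.6, 0, 0], [0, -0.6, 0, 0]]}}

```text
t: 9.95
position: [0.5755, 0.0731, 0.0943]
eef_rot: [[0.954, -0.3, -0.0], [-0.3, -0.954, -0.0], [-0.0, 0.0, -1.0]]
ft_force: [-0.5, -4.3, 0.6]
finger_gap: 0.0133
gripper_force: 78.7
```

```bash
python3 c.py w8
```

```text
collar y [-0.0078 -0.0061 -0.004 ]
TCP t 56.91 collar t [61.  63.  64.7] [-0.5 -4.3  0.6]
orange z [0.0877 0.0906] (array([558.1,  19.7]), array([12.7, 26.4]), 71.3, 'z', np.float64(87.7), 1150)
```

The tab rose 12 mm, so the carrier is free. I'll back off and lift the fork.

Call:
{"op": "carry_out", "data": {"moves": [[0, 1, 0, 0], [0, 3, 0, 0], [0, 5, 0, 0], [0, 8, 0, 0], [0, 11, 0, 0], [0, 12, 0, 0], [0, 12, 0, 0]]}}

```text
t: 10.7
position: [0.572, 0.0618, 0.0944]
eef_rot: [[0.954, -0.3, 0.0], [-0.3, -0.954, 0.0], [0.0, -0.0, -1.0]]
ft_force: [1.3, -0.7, -0.1]
finger_gap: 0.0131
gripper_force: 78.5
```

```bash
python3 c.py w9
```

```text
collar y [-0.0177 -0.0156 -0.0135]
TCP t 45.05 collar t [58.6 60.6 62.8] [ 1.3 -0.7 -0.1]
orange z [0.0873 0.0899] (array([557.3,  17.6]), array([12.5, 26.8]), 72.4, 'z', np.float64(87.3), 1140)
```

Call:
{"op": "carry_out", "data": {"moves": [[0, 0, -10, 0], [0, 0, -25, 0], [0, 0, -50, 0], [0, 0, -85, 0], [0, 0, -85, 0]]}}

```text
t: 11.25
position: [0.5739, 0.062, 0.1846]
eef_rot: [[0.954, -0.299, 0.009], [-0.299, -0.954, -0.001], [0.009, -0.002, -1.0]]
ft_force: [0.9, -0.9, 0.2]
finger_gap: 0.0131
gripper_force: 78.5
```

Call:
{"op": "carry_out", "data": {"moves": [[-116, -175, 0, -0.1], [-116, -175, 0, -0.2], [-116, -175, 0, -0.3], [-116, -175, 0, -0.427], [-116, -175, 0, -0.427], [-116, -175, 0, -0.427], [-116, -175, 0, -0.427], [-116, -175, 0, -0.427]]}}

```text
t: 12.05
position: [0.5143, 0.2623, 0.1793]
eef_rot: [[0.993, 0.12, -0.0], [0.12, -0.993, -0.0], [-0.0, 0.0, -1.0]]
ft_force: [1.2, -0.3, -0.3]
finger_gap: 0.0128
gripper_force: 78.5
```

Call:
{"op": "carry_out", "data": {"moves": [[0, 0, 15, 0], [0, 0, 30, 0], [0, 0, 45, 0], [0, 0, 58, 0], [0, 0, 58, 0], [0, 0, 58, 0]]}}

```text
t: 12.65
position: [0.5143, 0.2628, 0.1217]
eef_rot: [[0.993, 0.121, 0.0], [0.121, -0.993, 0.0], [0.0, -0.0, -1.0]]
ft_force: [0.7, -0.7, -0.3]
finger_gap: 0.0133
gripper_force: 78.5
```

```bash
cat > d.py <<'E'
from h import *
import sys
im,W,T,s=wcloud(sys.argv[1]); print(s["position"].round(4),s["eef_rot"].round(3).tolist()); H,S,V=cv2.split(cv2.cvtColor(im,cv2.COLOR_BGR2HSV)); Z=W[...,2]
st=(abs(Z-.038)<.006)&(S<60)&(V>90)&(abs(W[...,0]-.513)<.05)&(abs(W[...,1]-.265)<.05); print("stand W",rect(W,st)); print("stand T",rect(T,st))
# pocket interior: points lower than the mouth within the stand
pk=(Z<.030)&(abs(W[...,0]-.513)<.02)&(abs(W[...,1]-.265)<.015); print("pocket T",pk.sum(),np.percentile(T[pk],[2,50,98],axis=0).round(4).tolist() if pk.sum()>5 else None)
bl=(S<60)&(abs(T[...,1])<.008)&(T[...,2]>.02)&(T[...,2]<.058)&(abs(T[...,0])<.02)
print("blade",bl.sum(),np.percentile(T[bl],[3,50,97],axis=0).round(4).tolist() if bl.sum() else None)
cv2.imwrite(f"pics/{sys.argv[1]}c.png",cv2.resize(im[170:330,220:430],None,fx=3.5,fy=3.5))
E
python3 d.py w10
```

```text
[0.5143 0.2628 0.1217] [[0.993, 0.121, 0.0], [0.121, -0.993, 0.0], [0.0, -0.0, -1.0]]
stand W (array([515.7, 266.1]), array([65.8, 60.7]), 8.2, 'z', np.float64(37.2), 7487)
stand T (array([ 1.8, -3.1]), array([60.7, 65.8]), 88.7, 'z', np.float64(84.5), 7487)
pocket T 299 [[-0.0131, -0.0078, 0.0939], [-0.0034, -0.0053, 0.1161], [0.0036, 0.0012, 0.1176]]
blade 259 [[0.0088, -0.0032, 0.0234], [0.0093, -0.0001, 0.0388], [0.0098, 0.0026, 0.0567]]
```

View pics/w10c.png

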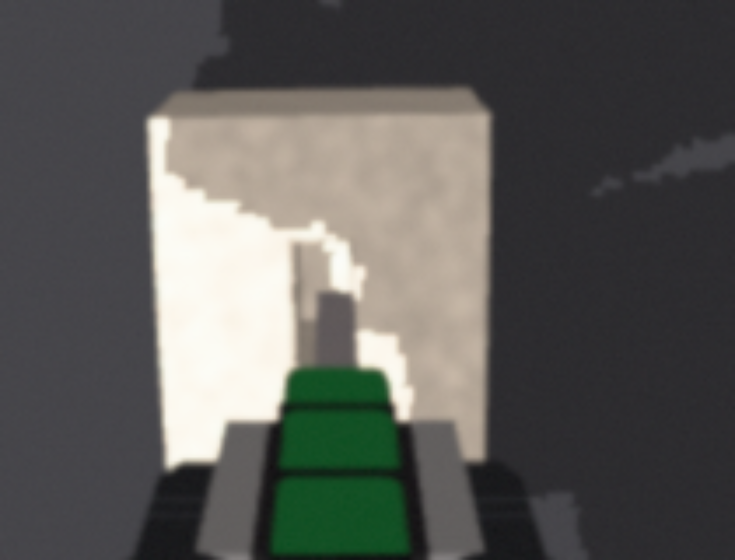

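The crop shows the pocket's left edge about 2.4 mm off the blade's centre line (crop 293,240, which is T y = -7.6 mm). I'll shift and insert.

Call:
{"op": "carry_out", "data": {"moves": [[0, -2.4, 0, 0], [0, -2.4, 8, 0], [0, -2.4, 16, 0], [0, -2.4, 21, 0], [0, -2.4, 26, 0], [0, -2.4, 31, 0], [0, -2.4, 34, 0], [0, -2.4, 34, 0]]}}

```text
t: 13.5
position: [0.5133, 0.266, 0.0869]
eef_rot: [[0.992, 0.123, -0.001], [0.123, -0.992, -0.0], [-0.001, 0.0, -1.0]]
ft_force: [-0.7, -0.3, -0.5]
finger_gap: 0.0129
gripper_force: 78.5
```

No force, and the tip is 10 mm inside the pocket. I'll continue down to the floor.

Call:
{"op": "carry_out", "data": {"moves": [[0, 0, 6, 0], [0, 0, 12, 0], [0, 0, 17, 0], [0, 0, 20, 0], [0, 0, 21, 0], [0, 0, 21, 0]]}}

```text
t: 14.1
position: [0.5134, 0.266, 0.0662]
eef_rot: [[0.992, 0.123, -0.0], [0.123, -0.992, -0.0], [-0.0, 0.0, -1.0]]
ft_force: [0.4, -0.2, -0.9]
finger_gap: 0.013
gripper_force: 78.5
```

Call:
{"op": "carry_out", "data": {"moves": [[0, 0, 0.5, 0], [0, 0, 0.5, 0], [0, 0, 0.5, 0], [0, 0, 0.5, 0], [0, 0, 0.5, 0]], "gripper": 0.0}}

```text
t: 14.6
position: [0.5135, 0.266, 0.0659]
eef_rot: [[0.992, 0.123, 0.0], [0.123, -0.992, 0.0], [0.0, -0.0, -1.0]]
ft_force: [-0.7, -0.0, 0.4]
finger_gap: 0.0424
gripper_force: 0.0
```

Call:
{"op": "carry_out", "data": {"moves": [[0, 0, -20, 0], [0, 0, -45, 0], [0, 0, -80, 0], [0, 0, -115, 0], [0, 0, -115, 0]]}}

```text
t: 15.1
position: [0.5152, 0.2666, 0.1856]
eef_rot: [[0.992, 0.123, 0.009], [0.123, -0.992, 0.002], [0.009, -0.001, -1.0]]
ft_force: [0.8, -0.3, 0.2]
finger_gap: 0.0426
gripper_force: 0.0
```

```bash
python3 - <<'E'
from h import *
im,W,T,s=wcloud("w11"); print(s["position"],s["finger_gap"])
H,S,V=cv2.split(cv2.cvtColor(im,cv2.COLOR_BGR2HSV)); Z=W[...,2]; ok=~np.isnan(Z)
g=ok&(H>45)&(H<80)&(S>120)&(abs(W[...,0]-.513)<.05)&(abs(W[...,1]-.265)<.05); print(np.percentile(Z[g],[2,50,98])); print(rect(W,g&(Z>.11)&(Z<.13)))
o=ok&(H<18)&(S>150)&(abs(W[...,0]-.557)<.03)&(abs(W[...,1]-.019)<.03); print("orange",rect(W,o),rect(W,o&(Z>.086)))
E
```

```text
[0.5151565  0.26659134 0.18563679] 0.04263949440119524
[0.0558242  0.11662396 0.11825997]
(array([513.9, 263.5]), array([21.8, 13.4]), 6.1, 'z', np.float64(117.1), 753)
orange (array([556.4,  18.3]), array([14.2, 26.4]), 71.4, 'z', np.float64(85.1), 519) (array([556.6,  18.2]), array([14. , 25.9]), 71.1, 'z', np.float64(88.8), 241)
```

Call:
{"op": "carry_out", "data": {"moves": [[11, 251, 0, -0.14], [11, 251, 0, -0.28], [11, 251, 0, -0.42], [11, 251, 0, -0.56], [11, 251, 0, -0.7], [11, 251, 0, -0.84], [11, 251, 0, -0.98], [11, 251, 0, -1.12]], "gripper": 0.2}}

```text
t: 15.95
position: [0.5546, 0.0174, 0.1793]
eef_rot: [[0.318, 0.948, -0.003], [0.948, -0.318, 0.001], [-0.0, -0.003, -1.0]]
ft_force: [0.1, 0.3, -1.1]
finger_gap: 0.0511
gripper_force: 0.0
```

Call:
{"op": "carry_out", "data": {"moves": [[0, 0, 20, -0.02], [0, 0, 50, -0.02], [0, 0, 50, -0.02], [0, 0, 50, -0.02]]}}

```text
t: 16.35
position: [0.5549, 0.0183, 0.1305]
eef_rot: [[0.303, 0.953, -0.002], [0.953, -0.303, 0.0], [-0.0, -0.002, -1.0]]
ft_force: [0.5, 0.4, 1.0]
finger_gap: 0.0511
gripper_force: 0.0
```

```bash
cat > e.py <<'E'
from h import *
import sys
im,W,T,s=wcloud(sys.argv[1]); print(s["position"].round(4),s["eef_rot"].round(3).tolist()); H,S,V=cv2.split(cv2.cvtColor(im,cv2.COLOR_BGR2HSV)); Z=W[...,2]; ok=~np.isnan(Z)
o=ok&(H<18)&(S>150)&(abs(W[...,0]-.557)<.04)&(abs(W[...,1]-.019)<.04)
t=o&(Z>.086); print("top W",rect(W,t)); print("top T",rect(T,t)); print("all T",rect(T,o),np.percentile(Z[o],[2,98]))
E
python3 e.py w12
```

```text
[0.5549 0.0183 0.1305] [[0.303, 0.953, -0.002], [0.953, -0.303, 0.0], [-0.0, -0.002, -1.0]]
top W (array([557. ,  17.8]), array([12.4, 26. ]), 73.0, 'z', np.float64(89.1), 986)
top T (array([0.2, 2.2]), array([26. , 12.4]), 89.4, 'z', np.float64(41.5), 986)
all T (array([-17.2,   0.3]), array([49.5, 26.6]), 6.4, 'z', np.float64(41.7), 1283) [0.07596476 0.09040592]
```

View pics/w12.png

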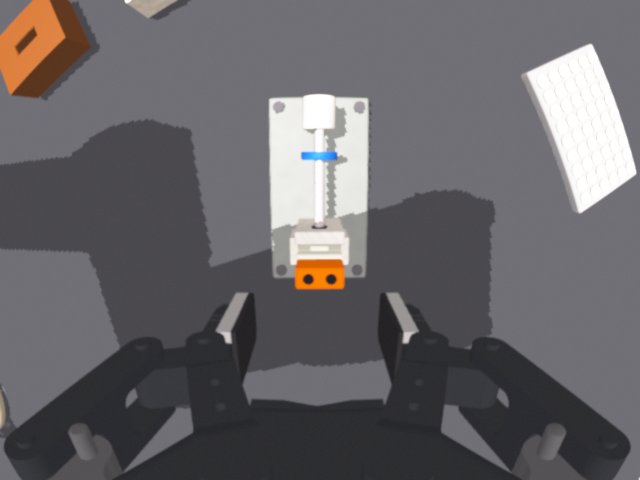

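The view shows the tab (320,275) centred between the fingers to about 2 mm, and the rod is clear of them.

Call:
{"op": "carry_out", "data": {"moves": [[0, 2.2, 20, 0], [0, 2.2, 40, 0], [0, 2.2, 55, 0], [0, 2.2, 62, 0], [0, 2.2, 66, 0], [0, 2.2, 66, 0]], "squeeze": 30}}

```text
t: 17.0
position: [0.5575, 0.0175, 0.0653]
eef_rot: [[0.303, 0.953, 0.001], [0.953, -0.303, -0.0], [0.0, 0.001, -1.0]]
ft_force: [-0.3, 0.5, 0.3]
finger_gap: 0.0513
gripper_force: 0.0
```

Call:
{"op": "carry_out", "data": {"moves": [[0, 0, 0, 0], [0, 0, 0, 0], [0, 0, 0, 0], [0, 0, 0, 0], [0, 0, 0, 0], [0, 0, 0, 0], [0, 0, 0, 0]], "gripper": -1, "squeeze": 30}}

```text
t: 17.7
position: [0.5575, 0.0176, 0.0655]
eef_rot: [[0.303, 0.953, 0.001], [0.953, -0.303, -0.0], [0.0, 0.001, -1.0]]
ft_force: [-1.5, -0.3, 6.1]
finger_gap: 0.0255
gripper_force: 31.7
```

Call:
{"op": "carry_out", "data": {"moves": [[0, 0, -3, 0], [0, 0, -8, 0], [0, 0, -14, 0], [0, 0, -20, 0], [0, 0, -26, 0], [0, 0, -32, 0], [0, 0, -40, 0], [0, 0, -50, 0]]}}

```text
t: 18.5
position: [0.5572, 0.0175, 0.1157]
eef_rot: [[0.303, 0.953, 0.0], [0.953, -0.303, -0.0], [-0.0, 0.0, -1.0]]
ft_force: [-0.1, -0.3, -0.9]
finger_gap: 0.0253
gripper_force: 30.9
```

Call:
{"op": "carry_out", "data": {"moves": [[0, 0, -20, 0], [0, 0, -50, 0], [0, 0, -50, 0], [0, 0, -50, 0]]}}

```text
t: 18.9
position: [0.5573, 0.0175, 0.1656]
eef_rot: [[0.303, 0.953, 0.002], [0.953, -0.303, -0.0], [0.0, 0.002, -1.0]]
ft_force: [-1.2, -0.1, -1.9]
finger_gap: 0.0254
gripper_force: 31.0
```

```bash
python3 - <<'E'
from h import *
im,W,T,s=wcloud("w13"); print(s["position"].round(4),s["eef_rot"].round(3).tolist(),s["finger_gap"])
H,S,V=cv2.split(cv2.cvtColor(im,cv2.COLOR_BGR2HSV)); ok=~np.isnan(W[...,0])
o=ok&(H<18)&(S>150)&(abs(T[...,0])<.04)&(abs(T[...,1])<.04); print(np.percentile(T[o],[2,50,98],axis=0).round(4).tolist())
E
```

```text
[0.5573 0.0175 0.1656] [[0.303, 0.953, 0.002], [0.953, -0.303, -0.0], [0.0, 0.002, -1.0]] 0.025396178351744444
[[-0.0053, -0.0117, -0.0245], [0.0046, 0.0009, -0.0226], [0.0065, 0.0133, -0.0083]]
```

View pics/w13.png

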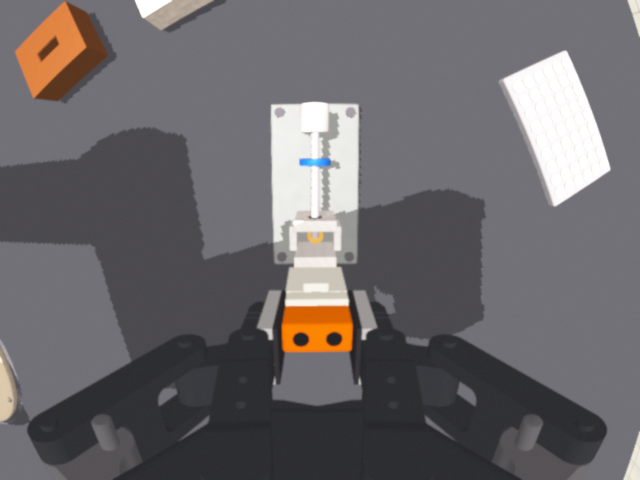

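The carrier is held upright and clear of the socket (tab at 317,330). Next is the tray.

Call:
{"op": "carry_out", "data": {"moves": [[-30, 1, 0, 0], [-70, 2, 0, 0], [-115, 4, 0, 0], [-160, 5, 0, 0], [-205, 7, 0, 0], [-250, 8, 0, 0], [-285, 9, 0, 0], [-311, 10, 0, 0]]}}

```text
t: 19.75
position: [0.4712, -0.2837, 0.1638]
eef_rot: [[0.305, 0.952, -0.002], [0.952, -0.305, 0.001], [0.001, -0.002, -1.0]]
ft_force: [0.2, 1.1, -1.3]
finger_gap: 0.0256
gripper_force: 30.9
```

Call:
{"op": "carry_out", "data": {"moves": [[0, 0, 0, 0], [0, 0, 30, 0], [0, 0, 60, 0], [0, 0, 90, 0], [0, 0, 107, 0], [0, 0, 115, 0], [0, 0, 115, 0]]}}

```text
t: 20.45
position: [0.4722, -0.2809, 0.0489]
eef_rot: [[0.303, 0.953, -0.002], [0.953, -0.303, 0.002], [0.001, -0.002, -1.0]]
ft_force: [-0.3, 0.4, -0.9]
finger_gap: 0.0255
gripper_force: 30.9
```

Call:
{"op": "carry_out", "data": {"moves": [[0, 0, 2, 0], [0, 0, 4, 0], [0, 0, 6, 0], [0, 0, 7, 0], [0, 0, 8, 0], [0, 0, 8, 0]]}}

```text
t: 21.05
position: [0.4724, -0.2818, 0.0418]
eef_rot: [[0.303, 0.953, 0.0], [0.953, -0.303, -0.0], [-0.0, 0.0, -1.0]]
ft_force: [-0.2, 0.4, -1.1]
finger_gap: 0.0254
gripper_force: 30.9
```

Call:
{"op": "carry_out", "data": {"moves": [[0, 0, 0.7, 0], [0, 0, 1.4, 0], [0, 0, 2, 0], [0, 0, 2, 0]]}}

```text
t: 21.45
position: [0.4724, -0.2818, 0.0397]
eef_rot: [[0.303, 0.953, -0.0], [0.953, -0.303, 0.0], [0.0, -0.0, -1.0]]
ft_force: [-0.0, -0.5, -0.9]
finger_gap: 0.0252
gripper_force: 30.9
```

Call:
{"op": "carry_out", "data": {"moves": [[0, 0, 0.5, 0], [0, 0, 1, 0], [0, 0, 1.5, 0], [0, 0, 1.5, 0]]}}

```text
t: 21.85
position: [0.4724, -0.2819, 0.039]
eef_rot: [[0.303, 0.953, 0.0], [0.953, -0.303, -0.0], [-0.0, 0.0, -1.0]]
ft_force: [-2.1, 0.9, 6.8]
finger_gap: 0.0255
gripper_force: 31.7
```

Contact with the tray floor. I'll release and rise.

Call:
{"op": "carry_out", "data": {"moves": [[0, 0, -0.5, 0], [0, 0, -0.5, 0], [0, 0, -0.5, 0], [0, 0, -0.5, 0], [0, 0, -0.5, 0]], "gripper": 0.2}}

```text
t: 22.35
position: [0.4724, -0.2818, 0.0387]
eef_rot: [[0.303, 0.953, -0.0], [0.953, -0.303, 0.0], [0.0, -0.0, -1.0]]
ft_force: [1.1, 0.0, -0.1]
finger_gap: 0.051
gripper_force: 0.0
```

Call:
{"op": "carry_out", "data": {"moves": [[0, 0, -15, 0], [0, 0, -40, 0], [0, 0, -80, 0], [0, 0, -120, 0], [0, 0, -150, 0], [0, 0, -150, 0]]}}

```text
t: 22.95
position: [0.4736, -0.2828, 0.193]
eef_rot: [[0.303, 0.953, 0.006], [0.953, -0.303, -0.006], [-0.003, 0.007, -1.0]]
ft_force: [-1.0, -0.8, -0.2]
finger_gap: 0.051
gripper_force: 0.0
```

```bash
python3 - <<'E'
from h import *
im,W,T,s=wcloud("w14"); print(s["position"].round(4),s["t"])
H,S,V=cv2.split(cv2.cvtColor(im,cv2.COLOR_BGR2HSV)); Z=W[...,2]; ok=~np.isnan(Z)
o=ok&(H<18)&(S>150)&(abs(W[...,0]-.472)<.06)&(abs(W[...,1]+.282)<.06); print(rect(W,o&(Z>.06)),np.percentile(Z[o],[2,98]))
im,d=manip.get_image("side"); cv2.imwrite("pics/side1.png",im)
E
```

```text
[ 0.4736 -0.2828  0.193 ] 22.95
(array([ 472.1, -281.2]), array([11.2, 24.3]), 72.5, 'z', np.float64(62.1), 442) [0.04885227 0.06350916]
```

View pics/side1.png

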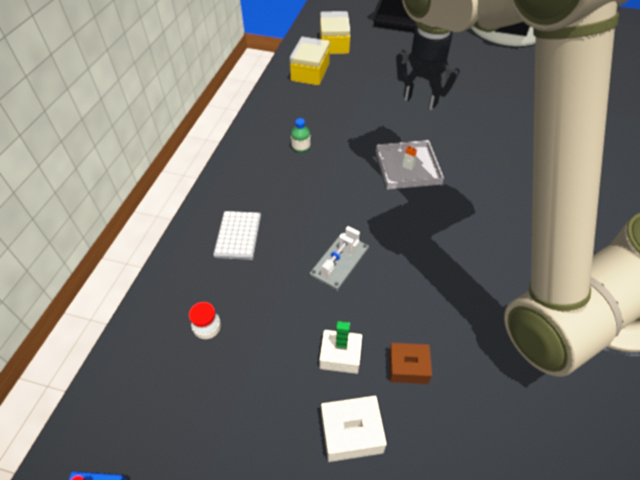

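The carrier stands upright in the tray (410,155; tab top at 63 mm). The tool is back in its stand (342,335), and nothing else has moved.

```bash
python3 -c "
from cell import manip; print(manip.hand_in())"
```

```text
the job is handed in; nothing more can be done
None
```

The job is handed in at about 23 s: the fork freed the carrier with about 6 N on the collar, the tool is back in its white stand, the carrier stands upright in the steel tray, and the plate, bottle and jar were left alone.

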